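Break down the tester tooling stacks

ROBOT

A 7-joint arm with a two-finger parallel gripper is mounted at the origin on the work surface. World frame = base frame: x ahead of the robot, y to its left, z up, the work surface at z = 0. Lengths are in m, angles in rad, forces in N, time in s.
With the tool pointing down it reaches from about 0.4 to 0.85 m from the base axis. Payload 4.5 kg.
Tool frame: the origin (TCP) lies at the very end of the fingers, on their centre line; the grasp point (between the pads) lies 19 mm behind it (r.grip_point_offset is the distance from the TCP to the grasp point, in m); z points along the fingers, y is the line along which they close (so a half turn about z gives the same grasp; the last joint's range is limited). The gripper opens to 88 mm and grips with 3 to 60 N. Pads are 18 mm wide; open, the fingers measure 123 mm over their backs; the gripper's body (75 mm by 187 mm) begins 45 mm behind the grasp point.
Start: joints at [-1.254, 0.689, -0.195, 1.565, 0.157, 0.902, -0.215], TCP at [0.174, 0.6, 0.239] pointing down, gripper open.
Joint ranges: [-3.01, 3.01], [-0.46, 2.08], [-1.47, 1.51], [0.13, 2.56], [-1, 4.14], [0.04, 2.09], [-2.66, 2.66]. Speed limits (rad/s): [2.57, 2.57, 3.14, 3.14, 3.14, 3.14, 3.14].

INTERFACE

Orientations are given as a unit quaternion [x, y, z, w].
In Python, from plant import r gives the robot as it stands.
- The arm moves only by the tool carry_out, never from a script. Its argument "rows" is a list of rows, each a list of 3 entries, a list of its own where there are three numbers: the shift along the tool's x, y, z in cm, then the turn, a rotation vector about the tool's x, y, z in degrees, then the closure, from 0 (fully open) to 1 (shut). A call has 1 to 12 rows; each row is the pose to reach, as a shift and turn from the pose commanded when the call began, along the tool's axes at that moment; what a row does not reach only later rows make up. A row lasts 1/10 s, in which the tool goes at most 50 mm and 8.59 degrees, less where a joint would pass 70% of its speed; a pose out of reach is approached as far as the arm can. A call with a gripper value outside its range is refused whole. The fingers move at their own pace and stop on an object; "newtons" is the grip in N (left out, the last holds). Time passes only in rows, so rows that repeat a pose let the fingers close. It gives the time, the measured TCP pose, the force, the opening and the grip force at its end, in the units of the state.
- r.get_state(): the state, without advancing time (a new reading comes with each control period).
- r.snapshot(name): name is "scene" or "top"; returns a dict with "image" (480x640x3 uint8, red, green, blue), "fx", "fy", "cx", "cy" (pixels), "pose" (4x4, takes a point from camera to world coordinates). Camera axes: x right, y up, looking along -z (the intrinsics and any distortion apply to the point x, -y, -z); pixel columns grow to the right and rows downward; lengths in m; the calibration is good to about 2 mm. A picture is of the moment at which its call begins. There is no depth.
- r.finish_job(): hands the job in; it is judged then, once.
The state is a dict: "clock": time; "q": joint angles; "qd": joint speeds; "joint_torque": joint torques, N m; "tool_pos": TCP position; "eef_rot": TCP orientation; "contact_force": force on the tool from outside, world axes, zero at the start; "moment": the same for the moment, N m; "opening": opening from 0.0 (shut) to 1.0 (fully open); "finger_force": force on a finger pad.
Only numpy, scipy, OpenCV 4.12 (cv2) and the standard library are available. Lean on these libraries where they do the work, as an engineer would, in place of code of your own. Each camera call takes 0.05 s, during which the arm holds its last target. There are 200 camera calls.

TASK

Take the two stacks of tester tooling apart and put every part away: the round flange flat in the round tray, the square plate flat in the square tray and the oblong block flat in the oblong tray. Load the two turned pins upright into the clear tube magazine, the hollow sleeve first so that it is at the bottom and the shorter solid plug resting on top of it. Do not tip the flange, the plate or the block over.

Things in the scene. Friction and masses are not known exactly. Their poses are not given: they have to be found in the camera images.
- flange: Round aluminium flange disc, 62 mm in diameter and 20 mm thick, with a ring of small holes and a dark centre bore. About 0.16 kg. Lies flat on the bench as the bottom of one stack, with the square plate on it. Origin: centre of its underside; z is up, along its axis.
- square: Square steel plate, 42 x 42 mm and 20 mm thick, four small dark holes near the corners. About 0.27 kg. At the start it lies on the flange, within some 6 mm of its centre, with either the sleeve or the plug standing on it. Origin: centre of its underside; x and y run along its sides, z up.
- block: Oblong aluminium block, 66 mm (its x) x 36 mm (its y), 40 mm high, a dark hole at each end of the top. About 0.25 kg. Stands on the bench as the bottom of the other stack, with the sleeve or the plug standing on it (top as high as the square plate's on the flange). Origin: centre of its underside; z up.
- sleeve: Round steel spacer sleeve, 24 mm in diameter and 46 mm long, with a dark open bore 15 mm wide seen in its end. About 0.12 kg. Stands upright on the square plate or on the block (either, by chance). Origin: its middle, 23 mm from each end; z along its axis. Both ends alike, with 2 mm chamfers.
- plug: Round solid steel plug, 24 mm in diameter and 32 mm long, plain ends without a bore. About 0.11 kg. Stands upright on whichever of square plate and block does not carry the sleeve. Origin: its middle, 16 mm from each end; z along its axis. Both ends alike, with 2 mm chamfers.
- round_nest: Plastic tray with grey floor and white rim, fixed to the bench, 7 mm high, rim 4 mm wide; its floor is 3 mm above the bench, so the rim stands 4 mm above the floor. Round, 94 mm outside, 86 mm inside the rim. For the flange. Origin: its centre on the bench; z up.
- square_nest: Plastic tray with grey floor and white rim, fixed to the bench, 7 mm high, rim 4 mm wide; its floor is 3 mm above the bench, so the rim stands 4 mm above the floor. Square, 74 mm outside, 66 mm inside the rim. For the square plate. Origin: its centre on the bench; x and y along its sides, z up.
- long_nest: Plastic tray with grey floor and white rim, fixed to the bench, 7 mm high, rim 4 mm wide; its floor is 3 mm above the bench, so the rim stands 4 mm above the floor. Oblong, 98 mm (its x) x 64 mm (its y) outside, 90 x 56 mm inside the rim. For the oblong block. Origin: its centre on the bench; z up.
- magazine: Gravity tube magazine fixed to the bench: upright clear tube on a dark 70 mm square foot 8 mm thick. Tube 38 mm outside, 30 mm bore, closed floor 10 mm above the bench; from 92 mm up to its rim at 116 mm a funnel, 46 mm wide inside at the mouth, 54 outside. A part let go upright in the funnel slides down; both fill it to 88 mm. Origin: on the axis at the bench; z up.
Things that resemble listed ones, but are neither listed nor needed, are in the scene too. Leave any brown, purple or turquoise look-alike of the block alone.

How it is judged:
By the outcome, as a careful person would: the job done as asked, in the order asked, and still so for the second after the job is handed in, with the robot touching nothing.
It also fails if it takes over 131 s, if anything falls off the work surface, if the arm or the gripper's body presses on something with over 40 N, if the wrist force passes 120 N, or if a joint passes its speed limit or range.

## Working session

There is one attempt and no reset: what is moved stays moved. The work goes in short steps, Python scripts to look and compute and a tool call to move; the robot and the scene stay as the last step left them, time stands still between calls to the robot, and variables do not carry over. Pictures are saved under pics/ and viewed, at most 14 in all, crops included, and the job is handed in when it is done.

Besides the shell and the picture viewer there is one more tool, called after ">>>" by a JSON object that holds its "op" and its "data". carry_out: Moves the arm, as the interface text tells. Its arguments: {"type":"object","properties":{"rows":{"type":"array"},"newtons":{"type":"number"}},"required":["rows"]}

```bash
ls; mkdir -p pics
python3 - <<'E'
from plant import r
import cv2,numpy as np
for n in ("scene","top"):
    s=r.snapshot(n); cv2.imwrite(f"pics/{n}0.png",s["image"][:,:,::-1])
    print({k:v for k,v in s.items() if k!="image"})
print(r.get_state())
E
```

```text
pics
{'fx': 495.19937335603316, 'fy': 495.19937335603316, 'cx': 311.690848103814, 'cy': 246.10291583547138, 'pose': array([[-0.80759789, -0.42459445,  0.409274  ,  0.99302415],
       [ 0.58963523, -0.59402613,  0.54723236,  0.53738524],
       [ 0.01076762,  0.68326606,  0.73009009,  0.85663798],
       [ 0.        ,  0.        ,  0.        ,  1.        ]])}
{'fx': 468.2222418131154, 'fy': 468.2222418131154, 'cx': 320.7688503316164, 'cy': 248.28641512169202, 'pose': array([[-0.00693914,  0.99796867, -0.06332757,  0.480632  ],
       [-0.99993756, -0.00747965, -0.0083021 , -0.07470809],
       [-0.00875891,  0.06326601,  0.99795826,  0.9646393 ],
       [ 0.        ,  0.        ,  0.        ,  1.        ]])}
{'clock': 0.1, 'q': array([-1.25421689,  0.68988955, -0.19452809,  1.56620706,  0.15726496,
        0.90251363, -0.21506708]), 'qd': array([-1.61781889e-03, -2.38586980e-03, -1.49646016e-03, -4.60209447e-03,
       -1.24920248e-03, -1.79438894e-03,  7.56780151e-05]), 'joint_torque': array([-3.78170036e-03, -5.28496099e+01, -1.27174996e+00, -1.53838634e+01,
       -5.25589124e-02,  1.93150110e-03,  5.00284852e-05]), 'tool_pos': array([0.17426511, 0.59963348, 0.23800581]), 'eef_rot': array([ 1.40874692e-01,  9.90027099e-01, -8.12224436e-04, -7.08588999e-05]), 'contact_force': array([-0.25990243, -0.04633974,  0.0573159 ]), 'moment': array([-0.07488107,  0.05083876,  0.02051457]), 'finger_force': 0.0, 'opening': 0.9995455954677256}
```

View pics/top0.png

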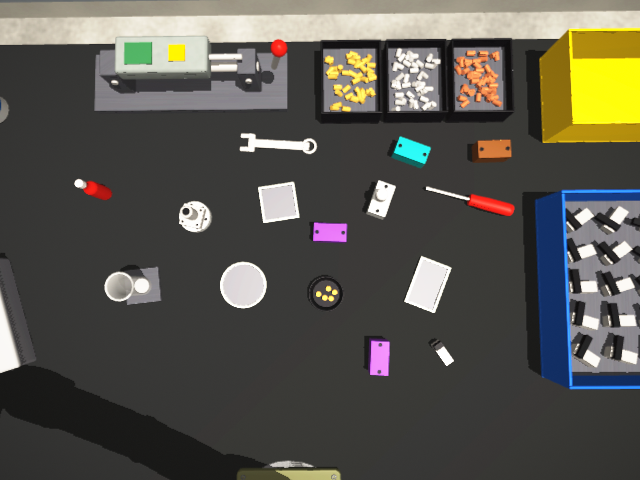

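View pics/scene0.png

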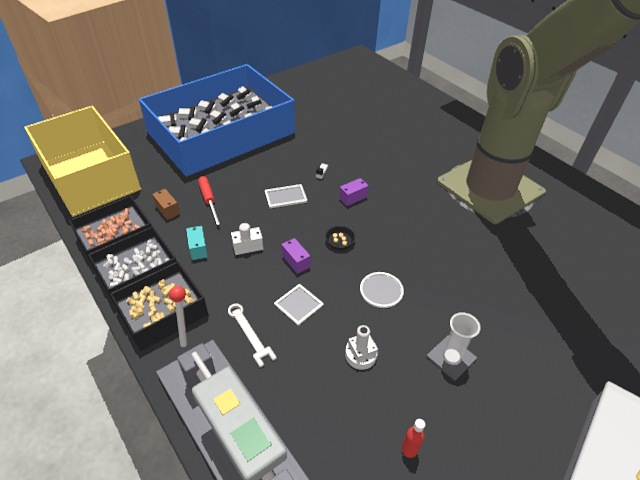

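```bash
cat > h.py <<'E'
from plant import r
import cv2,numpy as np
from scipy.spatial.transform import Rotation as R
def cam(n):
    s=r.snapshot(n); return s
def proj(s,P):
    P=np.atleast_2d(P).astype(float); T=np.linalg.inv(s["pose"]); p=P@T[:3,:3].T+T[:3,3]
    return np.c_[s["cx"]+s["fx"]*p[:,0]/-p[:,2], s["cy"]-s["fy"]*p[:,1]/-p[:,2]]
def back(s,uv,z):
    uv=np.atleast_2d(uv).astype(float)
    d=np.c_[(uv[:,0]-s["cx"])/s["fx"],-(uv[:,1]-s["cy"])/s["fy"],-np.ones(len(uv))]@s["pose"][:3,:3].T
    o=s["pose"][:3,3]; return o+d*((z-o[2])/d[:,2])[:,None]
def tile(im,c,half,size):
    x,y=c; g=im[max(0,y-half):y+half,max(0,x-half):x+half,::-1]
    return cv2.resize(g,(size,size),interpolation=cv2.INTER_CUBIC)
def go(pos,yaw=None,st=None):
    """shift (cm, tool axes) and turn (deg) to TCP pos with tool down; yaw = world angle of closing axis, mod pi"""
    st=st or r.get_state(); q=R.from_quat(st["eef_rot"]); sh=q.inv().apply(np.array(pos)-st["tool_pos"])*100
    out=[]
    if yaw is None:
        y=q.apply([0,1,0]); yaw=np.arctan2(y[1],y[0])
    for k in (0,1):
        a=yaw+k*np.pi; y=np.array([np.cos(a),np.sin(a),0]); z=np.array([0,0,-1.]); x=np.cross(y,z)
        out.append(np.degrees((q.inv()*R.from_matrix(np.c_[x,y,z])).as_rotvec()))
    t=min(out,key=np.linalg.norm)
    print("shift cm",sh.round(2),"turn deg",t.round(1)); return sh,t
E
python3 - <<'E'
from h import *
t=cam("top");s=cam("scene")
A=[tile(t["image"],c,24,266) for c in ((195,216),(380,198),(135,286))]
B=[tile(s["image"],c,h,266) for c,h in (((362,345),30),((247,238),24),((458,345),36))]
cv2.imwrite("pics/crop1.png",np.vstack([np.hstack(A),np.hstack(B)]))
# trays from white rims
g=t["image"].min(2); _,b=cv2.threshold(g,150,255,0)
cs,_=cv2.findContours(b,cv2.RETR_EXTERNAL,2)
for c in cs:
    a=cv2.contourArea(c)
    if a>300: 
        m=cv2.minAreaRect(c); print(a,m, back(t,m[0],.007).round(4), cv2.boxPoints(m).round(1).tolist())
q=R.from_quat(r.get_state()["eef_rot"]).as_matrix();print(q.round(3))
E
```

```text
733.0 ((9.5, 333.0), (19.0, 78.0), 0.0) [[0.3732 0.5688 0.007 ]] [[0.0, 372.0], [0.0, 294.0], [19.0, 294.0], [19.0, 372.0]]
898.0 ((126.75370025634766, 284.0489501953125), (29.00447654724121, 45.64448928833008), 74.35775756835938) [[0.471  0.3309 0.007 ]] [[100.9000015258789, 276.20001220703125], [144.8000030517578, 263.8999938964844], [152.60000610351562, 291.8999938964844], [108.69999694824219, 304.20001220703125]]
1644.5 ((243.0, 284.5), (45.0, 46.0), 90.0) [[0.4685 0.0926 0.007 ]] [[220.0, 262.0], [266.0, 262.0], [266.0, 307.0], [220.0, 307.0]]
1543.5 ((427.5685119628906, 284.15069580078125), (33.00559616088867, 49.04023361206055), 20.556045532226562) [[ 0.4666 -0.2836  0.007 ]] [[403.5, 301.29998779296875], [420.70001220703125, 255.39999389648438], [451.6000061035156, 267.0], [434.3999938964844, 312.8999938964844]]
740.5 ((194.5, 216.0), (30.0, 31.0), 90.0) [[0.6101 0.1933 0.007 ]] [[179.0, 201.0], [210.0, 201.0], [210.0, 231.0], [179.0, 231.0]]
1278.0 ((278.1502685546875, 201.97686767578125), (36.49372482299805, 36.94989776611328), 81.25383758544922) [[0.6378 0.0206 0.007 ]] [[
[... 915 characters left out ...]
6875, 69.0], [441.29998779296875, 104.30000305175781], [424.29998779296875, 112.0]]
382.0 ((408.7587890625, 61.83530807495117), (30.044870376586914, 23.211563110351562), 12.52880859375) [[ 0.9321 -0.2542  0.007 ]] [[391.6000061035156, 69.9000015258789], [396.6000061035156, 47.20000076293945], [425.8999938964844, 53.79999923706055], [420.8999938964844, 76.4000015258789]]
18314.5 ((319.705078125, 41.027198791503906), (56.402618408203125, 639.426513671875), 89.13194274902344) [[ 0.9793 -0.0675  0.007 ]] [[-0.4000000059604645, 17.700000762939453], [639.0, 8.0], [639.7999877929688, 64.4000015258789], [0.5, 74.0999984741211]]
[[-0.96   0.279 -0.   ]
 [ 0.279  0.96  -0.001]
 [-0.    -0.001 -1.   ]]
```

View pics/crop1.png

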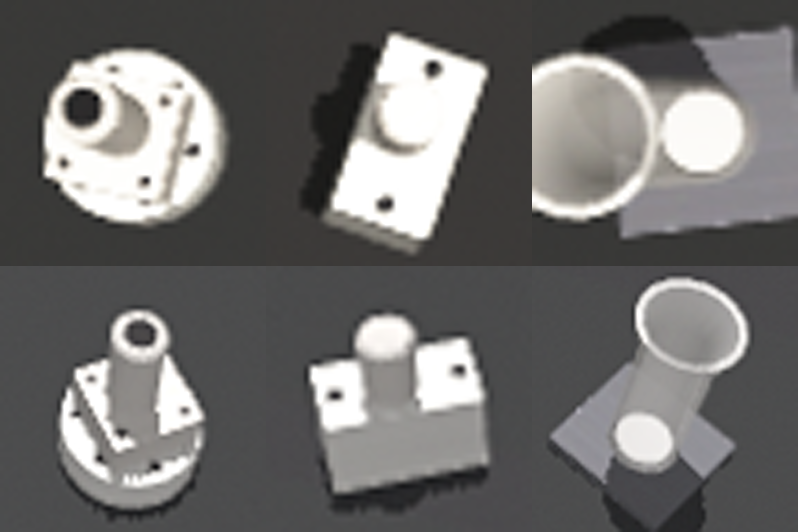

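Run:
```python
from h import *
t=cam("top");s=cam("scene")
for n,a,b,z in (("sleeve",(185.5,210.3),(363.1,329.6),.086),("plug",(381.3,193.9),(244.2,226.1),.072),("fun",(118.3,285.9),(464.8,328.5),.116),("floor",(141.4,285.1),(451.5,355.1),.010)):
    print(n,back(t,a,z).round(4)[0],back(s,b,z).round(4)[0])
def q(pts,c,z):
    P=back(t,np.array(pts)*.1805+np.array(c)-24-.4,z)[:,:2]; e=np.roll(P,-1,0)-P
    print("c",P.mean(0).round(4),"len",np.linalg.norm(e,axis=1).round(4),"ang",np.degrees(np.arctan2(e[:,1],e[:,0])).round(1))
q([(75,62),(193,95),(170,205),(45,178)],(195,216),.04)
q([(129,33),(221,68),(162,238),(64,208)],(380,198),.04)
print("flange",back(t,(195.5,216),.02))
def q2(p,z):
    P=back(t,p,z)[:,:2]; e=np.roll(P,-1,0)-P
    print("c",P.mean(0).round(4),"len",np.linalg.norm(e,axis=1).round(4),"ang",np.degrees(np.arctan2(e[:,1],e[:,0])).round(1))
q2([[403.5, 301.3], [420.7, 255.4], [451.6, 267.0], [434.4, 312.9]],.007)
q2([[257.1, 186.8], [293.6, 181.1], [299.2, 217.2], [262.7, 222.8]],.007)
```

```text
sleeve [0.6104 0.1884 0.086 ] [0.6082 0.1851 0.086 ]
plug [ 0.6412 -0.1844  0.072 ] [ 0.6404 -0.1889  0.072 ]
fun [0.4689 0.3001 0.116 ] [0.4746 0.3029 0.116 ]
floor [0.4687 0.2996 0.01  ] [0.4683 0.2962 0.01  ]
c [0.6058 0.1883] len [0.0445 0.0405 0.0462 0.0432] ang [-106.1  168.7   77.4  -13.8]
c [ 0.6382 -0.1888] len [0.0354 0.0652 0.0367 0.0678] ang [-111.6  160.1   72.4  -21. ]
flange [[0.60833009 0.18765664 0.02      ]]
c [ 0.4668 -0.2836] len [0.1001 0.0669 0.0999 0.0665] ang [ -21.6 -111.1  158.2   69. ]
c [0.6379 0.0206] len [0.0764 0.0761 0.076  0.0759] ang [ -81.5 -171.5   98.3    8.8]
```

Run:
```python
from h import *
go((.609,.187,.20));go((.609,.187,.061))
```

```text
shift cm [-53.26 -27.53   3.86] turn deg [-0.  0.  0.]
shift cm [-53.26 -27.52  17.76] turn deg [-0.  0.  0.]
```

>>> {"op": "carry_out", "data": {"rows": [[[-53.3, -27.5, 3.9], [0, 0, 0], 0], [[-53.3, -27.5, 3.9], [0, 0, 0], 0], [[-53.3, -27.5, 3.9], [0, 0, 0], 0], [[-53.3, -27.5, 3.9], [0, 0, 0], 0], [[-53.3, -27.5, 3.9], [0, 0, 0], 0], [[-53.3, -27.5, 3.9], [0, 0, 0], 0], [[-53.3, -27.5, 3.9], [0, 0, 0], 0], [[-53.3, -27.5, 3.9], [0, 0, 0], 0], [[-53.3, -27.5, 3.9], [0, 0, 0], 0], [[-53.3, -27.5, 3.9], [0, 0, 0], 0], [[-53.3, -27.5, 3.9], [0, 0, 0], 0], [[-53.3, -27.5, 3.9], [0, 0, 0], 0]], "newtons": 15}}

```text
clock: 1.5
tool_pos: [0.6101, 0.1864, 0.1997]
eef_rot: [0.141, 0.99, 0.0, 0.0]
contact_force: [0.6, 0.5, -0.0]
opening: 0.997
finger_force: 0.0
```

Run:
```python
from h import *
go((.609,.187,.12));go((.609,.187,.061))
print(r.get_state()["tool_pos"],r.get_state()["clock"])
```

```text
shift cm [0.12 0.03 7.97] turn deg [ 0.  0. -0.]
shift cm [ 0.12  0.02 13.87] turn deg [ 0.  0. -0.]
[0.61007868 0.18639052 0.19971043] 1.5
```

>>> {"op": "carry_out", "data": {"rows": [[[0.1, 0, 5], [0, 0, 0], 0], [[0.1, 0, 10], [0, 0, 0], 0], [[0.1, 0, 12.5], [0, 0, 0], 0.3], [[0.1, 0, 13.9], [0, 0, 0], 0.5], [[0.1, 0, 13.9], [0, 0, 0], 0.5], [[0.1, 0, 13.9], [0, 0, 0], 0.5], [[0.1, 0, 13.9], [0, 0, 0], 0.6], [[0.1, 0, 13.9], [0, 0, 0], 0.6], [[0.1, 0, 13.9], [0, 0, 0], 0.6], [[0.1, 0, 13.9], [0, 0, 0], 0.6], [[0.1, 0, 13.9], [0, 0, 0], 0.6]], "newtons": 15}}

```text
clock: 2.6
tool_pos: [0.6079, 0.1884, 0.0611]
eef_rot: [0.141, 0.99, 0.0, 0.0]
contact_force: [0.2, 0.1, -0.9]
opening: 0.401
finger_force: 0.0
```

Run:
```python
from h import *
t=cam("top");s=cam("scene")
A=np.hstack([tile(t["image"],(190,212),40,400),tile(s["image"],(362,335),50,400)]);cv2.imwrite("pics/g1.png",A)
```

```text
(no output)
```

View pics/g1.png

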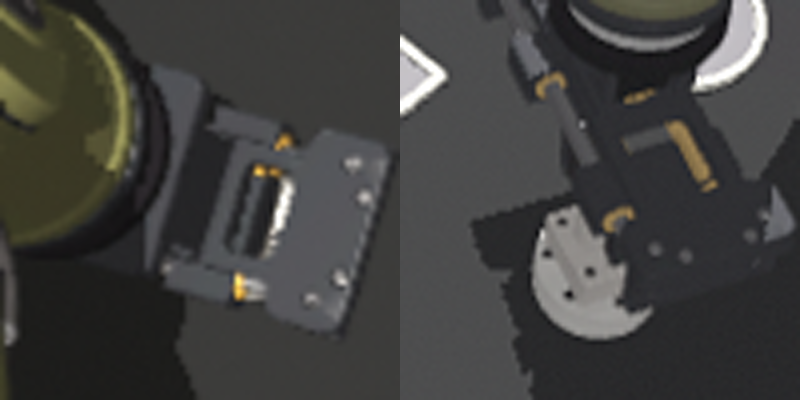

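>>> {"op": "carry_out", "data": {"rows": [[[-0.1, -0.1, 0], [0, 0, 0], 0.65], [[-0.1, -0.1, 0], [0, 0, 0], 0.7], [[-0.1, -0.1, 0], [0, 0, 0], 0.75], [[-0.1, -0.1, 0], [0, 0, 0], 0.8], [[-0.1, -0.1, 0], [0, 0, 0], 0.8], [[-0.1, -0.1, 0], [0, 0, 0], 0.8], [[-0.1, -0.1, 0], [0, 0, 0], 0.8]], "newtons": 15}}

```text
clock: 3.4
tool_pos: [0.6085, 0.1871, 0.0607]
eef_rot: [0.141, 0.99, -0.0, -0.0]
contact_force: [0.4, 0.0, -0.9]
opening: 0.267
finger_force: 15.0
```

Run:
```python
from h import *
go((.470,.300,.18));
```

```text
shift cm [ 16.45   6.98 -11.93] turn deg [-0. -0. -0.]
```

>>> {"op": "carry_out", "data": {"rows": [[[0, 0, -2], [0, 0, 0], 0.8], [[0, 0, -6], [0, 0, 0], 0.8], [[0, 0, -10], [0, 0, 0], 0.8], [[3, 1.3, -12], [0, 0, 0], 0.8], [[7, 3, -12], [0, 0, 0], 0.8], [[11, 4.7, -12], [0, 0, 0], 0.8], [[14, 6, -12], [0, 0, 0], 0.8], [[16, 6.7, -12], [0, 0, 0], 0.8], [[16.5, 7, -12], [0, 0, 0], 0.8], [[16.5, 7, -12], [0, 0, 0], 0.8], [[16.5, 7, -12], [0, 0, 0], 0.8]]}}

```text
clock: 4.5
tool_pos: [0.471, 0.2991, 0.1807]
eef_rot: [0.142, 0.99, -0.0, 0.001]
contact_force: [0.6, 0.4, -0.9]
opening: 0.265
finger_force: 15.0
```

Run:
```python
from h import *
st=r.get_state();print(st["tool_pos"],st["opening"],st["finger_force"])
go((.470,.300,.118));
s=cam("scene");t=cam("top")
cv2.imwrite("pics/m1.png",np.hstack([tile(t["image"],(130,286),50,400),tile(s["image"],(460,330),50,400)]))
```

```text
[0.47098081 0.29913349 0.1807025 ] 0.2649325044140759 14.981309655122459
shift cm [0.13 0.06 6.27] turn deg [-0.   0.1  0. ]
```

View pics/m1.png

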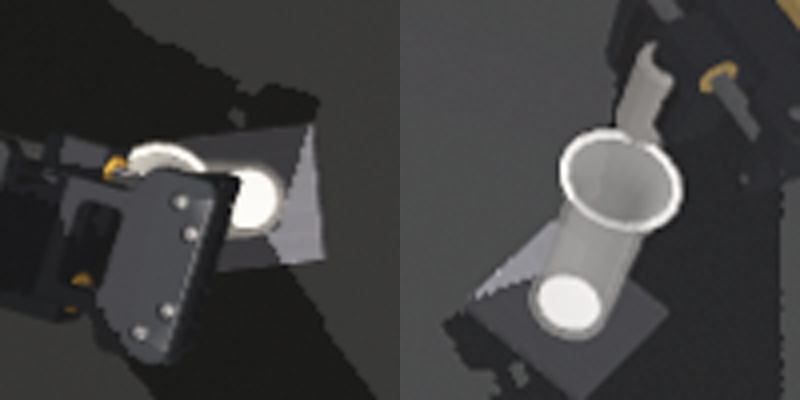

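Run:
```python
from h import *
s=cam("scene");t=cam("top")
print(back(s,(464.6,324.4),.116),back(s,(451.8,355.2),.010))
# the sleeve's visible lower end, expected
for z in (.116,): print(proj(s,[(.471,.2991,.157)]),proj(t,[(.470,.299,.116)]),proj(s,[(.470,.299,.116)]))
```

```text
[[0.46823019 0.29673923 0.116     ]] [[0.46797948 0.29664717 0.01      ]]
[[470.15448982 312.62945734]] [[118.90218151 285.27492641]] [[464.8849613  325.74508615]]
```

Run:
```python
from h import *
go((.4685,.2985,.119));
```

```text
shift cm [ 0.19 -0.14  6.17] turn deg [-0.  0.  0.]
```

>>> {"op": "carry_out", "data": {"rows": [[[0.2, -0.1, 2], [0, 0, 0], 0.8], [[0.2, -0.1, 4], [0, 0, 0], 0.8], [[0.2, -0.1, 5], [0, 0, 0], 0.8], [[0.2, -0.1, 5.7], [0, 0, 0], 0.8], [[0.2, -0.1, 6.1], [0, 0, 0], 0.8], [[0.2, -0.1, 6.1], [0, 0, 0], 0.8], [[0.2, -0.1, 6.1], [0, 0, 0], 0.8]]}}

```text
clock: 5.4
tool_pos: [0.4677, 0.3003, 0.1203]
eef_rot: [0.141, 0.99, 0.0, 0.0]
contact_force: [-0.6, 0.7, -1.1]
opening: 0.264
finger_force: 15.0
```

>>> {"op": "carry_out", "data": {"rows": [[[0, -0.1, 0], [0, 0, 0], 0.8], [[0, -0.1, 0.0], [0, 0, 0], 0.5], [[0, -0.1, 0], [0, 0, 0], 0.4], [[0, -0.1, 0], [0, 0, 0], 0.3], [[0, -0.1, 0], [0, 0, 0], 0.2], [[0, -0.1, -2], [0, 0, 0], 0.2], [[0, -0.1, -6], [0, 0, 0], 0], [[0, -0.1, -8], [0, 0, 0], 0]]}}

```text
clock: 6.2
tool_pos: [0.4678, 0.2997, 0.2022]
eef_rot: [0.141, 0.99, 0.001, 0.001]
contact_force: [0.4, 0.5, -0.4]
opening: 0.877
finger_force: 0.0
```

Run:
```python
from h import *
st=r.get_state();print(st["tool_pos"],st["clock"])
go((.641,-.186,.20),np.radians(69.8)); go((.641,-.186,.055),np.radians(69.8))
s=cam("scene");t=cam("top")
cv2.imwrite("pics/m2.png",np.hstack([tile(t["image"],(130,286),50,400),tile(s["image"],(460,330),50,400)]))
```

```text
[0.46782728 0.29974677 0.20216666] 6.2
shift cm [-30.18 -41.81   0.16] turn deg [0.1 0.1 4. ]
shift cm [-30.16 -41.85  14.66] turn deg [0.1 0.1 4. ]
```

View pics/m2.png

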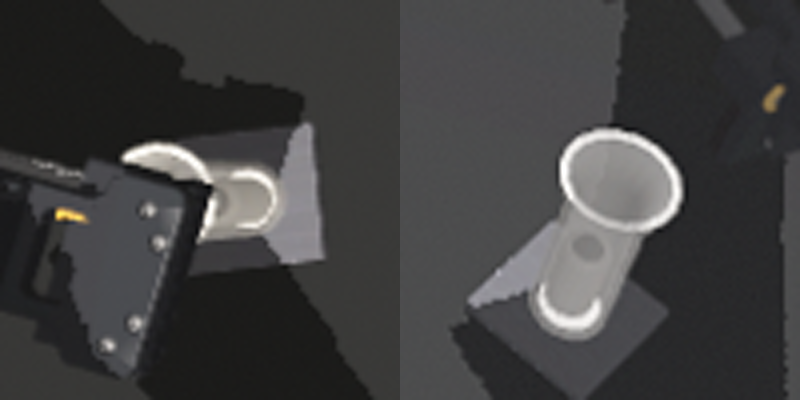

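>>> {"op": "carry_out", "data": {"rows": [[[-30.2, -41.8, 0.2], [0, 0, 4], 0], [[-30.2, -41.8, 0.2], [0, 0, 4], 0], [[-30.2, -41.8, 0.2], [0, 0, 4], 0], [[-30.2, -41.8, 0.2], [0, 0, 4], 0], [[-30.2, -41.8, 0.2], [0, 0, 4], 0], [[-30.2, -41.8, 0.2], [0, 0, 4], 0], [[-30.2, -41.8, 0.2], [0, 0, 4], 0], [[-30.2, -41.8, 0.2], [0, 0, 4], 0], [[-30.2, -41.8, 0.2], [0, 0, 4], 0], [[-30.2, -41.8, 0.2], [0, 0, 4], 0], [[-30.2, -41.8, 0.2], [0, 0, 4], 0], [[-30.2, -41.8, 0.2], [0, 0, 4], 0]]}}

```text
clock: 7.5
tool_pos: [0.6397, -0.191, 0.1959]
eef_rot: [0.178, 0.984, -0.001, -0.001]
contact_force: [-1.0, -0.1, -0.6]
opening: 1.001
finger_force: 0.0
```

Run:
```python
from h import *
print(r.get_state()["tool_pos"]);go((.641,-.1865,.055),np.radians(69.8))
```

```text
[ 0.63967898 -0.19101452  0.19586887]
shift cm [ 0.02  0.5  14.09] turn deg [-0.1 -0.1 -0.3]
```

>>> {"op": "carry_out", "data": {"rows": [[[0, 0, 3], [0, 0, 0], 0], [[0, 0, 7], [0, 0, 0], 0], [[0, 0, 10.5], [0, 0, 0], 0.2], [[0, 0, 13], [0, 0, 0], 0.4], [[0, 0, 14.3], [0, 0, 0], 0.5], [[0, 0, 14.3], [0, 0, 0], 0.5], [[0, 0, 14.3], [0, 0, 0], 0.5], [[0, 0, 14.3], [0, 0, 0], 0.5], [[0, 0, 14.3], [0, 0, 0], 0.5]]}}

```text
clock: 8.4
tool_pos: [0.6414, -0.1867, 0.0563]
eef_rot: [0.175, 0.984, 0.0, 0.001]
contact_force: [-0.7, 0.2, -0.1]
opening: 0.502
finger_force: 0.0
```

Run:
```python
from h import *
print(r.get_state()["tool_pos"]);go((.641,-.1865,.055),np.radians(69.8))
s=cam("scene");t=cam("top")
cv2.imwrite("pics/p1.png",np.hstack([tile(t["image"],(380,198),40,400),tile(s["image"],(246,235),40,400)]))
```

```text
[ 0.64142051 -0.18669777  0.05630809]
shift cm [0.05 0.   0.13] turn deg [ 0.   0.1 -0. ]
```

View pics/p1.png

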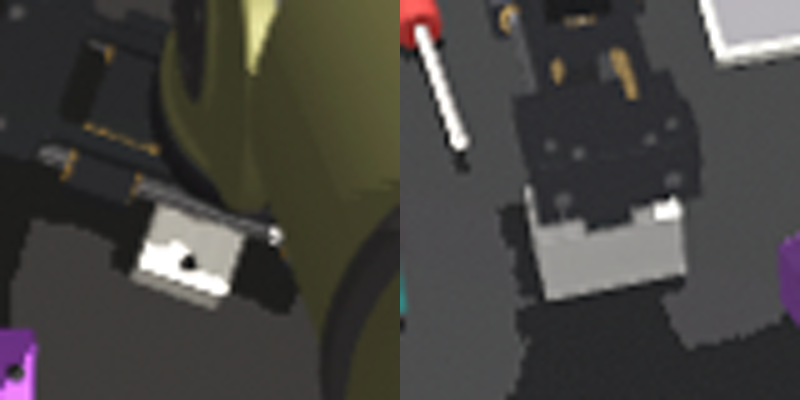

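>>> {"op": "carry_out", "data": {"rows": [[[0, 0, 0.1], [0, 0, 0], 0.6], [[0, 0, 0.1], [0, 0, 0], 0.65], [[0, 0, 0.1], [0, 0, 0], 0.7], [[0, 0, 0.1], [0, 0, 0], 0.75], [[0, 0, 0.1], [0, 0, 0], 0.8], [[0, 0, 0.1], [0, 0, 0], 0.8], [[0, 0, 0.1], [0, 0, 0], 0.8], [[0, 0, -3], [0, 0, 0], 0.8], [[0, 0, -7], [0, 0, 0], 0.8], [[0, 0, -11], [0, 0, 0], 0.8], [[0, 0, -13], [0, 0, 0], 0.8], [[0, 0, -13], [0, 0, 0], 0.8]]}}

```text
clock: 9.7
tool_pos: [0.6426, -0.187, 0.1882]
eef_rot: [0.176, 0.984, -0.0, 0.003]
contact_force: [0.4, -0.2, -1.1]
opening: 0.268
finger_force: 15.0
```

Run:
```python
from h import *
go((.4685,.2985,.19),np.radians(73.8))
```

```text
shift cm [33.12 39.54 -0.36] turn deg [ 0.   0.4 -4. ]
```

>>> {"op": "carry_out", "data": {"rows": [[[2, 2.4, 0], [0, 0, 0], 0.8], [[5.3, 6.3, 0], [0, 0, 0], 0.8], [[8.6, 10.3, 0], [0, 0, 0], 0.8], [[11.9, 14.2, 0], [0, 0, 0], 0.8], [[15.2, 18.1, 0], [0, 0, 0], 0.8], [[18.5, 22.1, 0], [0, 0, 0], 0.8], [[21.8, 26, 0], [0, 0, 0], 0.8], [[25.1, 30, 0], [0, 0, 0], 0.8], [[28.4, 34, 0], [0, 0, 0], 0.8], [[31, 37, 0], [0, 0, 0], 0.8], [[33.1, 39.5, 0], [0, 0, 0], 0.8], [[33.1, 39.5, 0], [0, 0, 0], 0.8]]}}

```text
clock: 10.9
tool_pos: [0.4621, 0.3051, 0.1834]
eef_rot: [0.17, 0.985, 0.002, -0.002]
contact_force: [-0.7, -0.8, -0.5]
opening: 0.263
finger_force: 15.0
```

>>> {"op": "carry_out", "data": {"rows": [[[0, 0, 0], [0, 0, 0], 0.8], [[0, 0, 1], [0, 0, 0], 0.8], [[0, 0, 2], [0, 0, 0], 0.8], [[0, 0, 2], [0, 0, 0], 0.8], [[0, 0, 2], [0, 0, 0], 0.8]]}}

```text
clock: 11.4
tool_pos: [0.4663, 0.2973, 0.1641]
eef_rot: [0.176, 0.984, -0.001, -0.0]
contact_force: [0.7, 1.1, -1.6]
opening: 0.264
finger_force: 15.0
```

Run:
```python
from h import *
go((.4685,.2985,.119))
s=cam("scene");t=cam("top")
cv2.imwrite("pics/m3.png",np.hstack([tile(t["image"],(130,286),50,400),tile(s["image"],(460,320),50,400)]))
```

```text
shift cm [-0.17  0.19  4.51] turn deg [-0.1 -0.  -0. ]
```

View pics/m3.png

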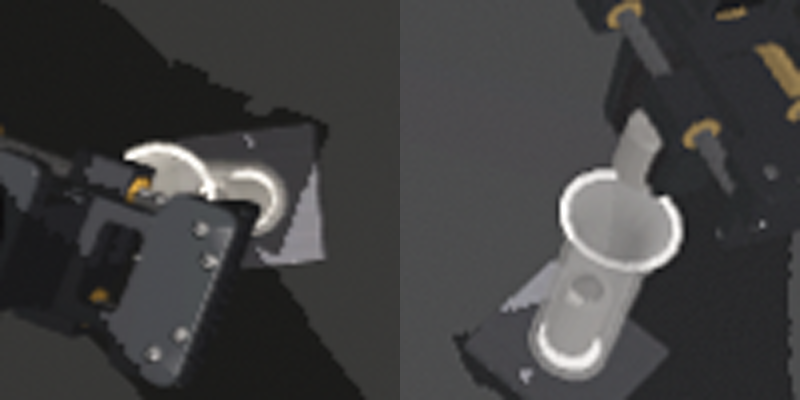

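>>> {"op": "carry_out", "data": {"rows": [[[-0.1, 0.1, 2], [0, 0, 0], 0.8], [[-0.1, 0.1, 3.5], [0, 0, 0], 0.8], [[-0.1, 0.1, 4.5], [0, 0, 0], 0.8], [[-0.1, 0.1, 4.5], [0, 0, 0], 0.8], [[-0.1, 0.1, 4.5], [0, 0, 0], 0.8], [[-0.1, 0.1, 4.5], [0, 0, 0], 0.8], [[-0.1, 0.1, 4.5], [0, 0, 0], 0.8], [[-0.1, 0.1, 4.5], [0, 0, 0], 0.8]]}}

```text
clock: 12.3
tool_pos: [0.4678, 0.2992, 0.1203]
eef_rot: [0.175, 0.984, 0.0, 0.0]
contact_force: [0.6, 0.5, -0.5]
opening: 0.267
finger_force: 15.0
```

>>> {"op": "carry_out", "data": {"rows": [[[0, 0, 0.1], [0, 0, 0], 0.8], [[0, 0, 0.1], [0, 0, 0], 0.5], [[0, 0, 0.1], [0, 0, 0], 0.4], [[0, 0, 0.1], [0, 0, 0], 0.3], [[0, 0, 0.1], [0, 0, 0], 0.2], [[0, 0, -2], [0, 0, 0], 0.2], [[0, 0, -6], [0, 0, 0], 0], [[0, 0, -8], [0, 0, 0], 0], [[0, 0, -8], [0, 0, 0], 0]]}}

```text
clock: 13.2
tool_pos: [0.4691, 0.3002, 0.2027]
eef_rot: [0.176, 0.984, 0.002, 0.002]
contact_force: [-0.5, 0.1, 0.6]
opening: 0.965
finger_force: 0.0
```

Run:
```python
from h import *
go((.606,.188,.12),np.radians(76.5))
s=cam("scene");t=cam("top")
A=np.hstack([tile(t["image"],(195,216),24,400),tile(s["image"],(460,330),50,400)])
cv2.imwrite("pics/m4.png",A)
```

```text
shift cm [-16.7   -5.84   8.29] turn deg [ 0.3  0.2 -6.7]
```

View pics/m4.png

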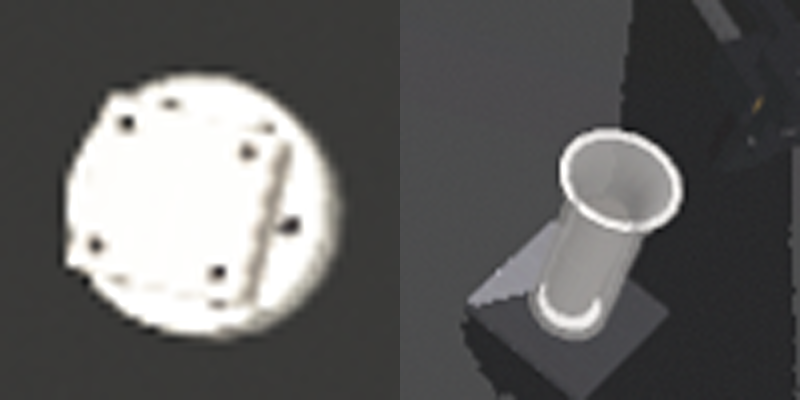

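Run:
```python
from h import *
t=cam("top")
P=back(t,np.array([(126,122),(248,151),(218,272),(95,244)])*.12+(171,192)-.44,.04)[:,:2];e=np.roll(P,-1,0)-P
print(P.mean(0),np.degrees(np.arctan2(e[:,1],e[:,0])),np.linalg.norm(e,axis=1))
print(back(t,(195,216.1),.02))
c=P.mean(0)
go((c[0],c[1],.12),np.radians(76.3));go((c[0],c[1],.026),np.radians(76.3))
```

```text
[0.60725616 0.19076778] [-103.85204416  166.62416459   76.73457068  -13.5988489 ] [0.03022154 0.02985823 0.03033798 0.0301681 ]
[[0.6081335  0.18867465 0.02      ]]
shift cm [-16.89  -5.26   7.9 ] turn deg [-0.1 -0.  -6.5]
shift cm [-16.9   -5.25  17.3 ] turn deg [-0.1 -0.  -6.5]
```

>>> {"op": "carry_out", "data": {"rows": [[[-4, -1.2, 2], [0, 0, -6.5], 0], [[-8, -2.5, 4], [0, 0, -6.5], 0], [[-12, -3.7, 6], [0, 0, -6.5], 0], [[-15, -4.7, 8], [0, 0, -6.5], 0], [[-16.9, -5.3, 8], [0, 0, -6.5], 0], [[-16.9, -5.3, 11], [0, 0, -6.5], 0.2], [[-16.9, -5.3, 12], [0, 0, -6.5], 0.3], [[-16.9, -5.3, 12], [0, 0, -6.5], 0.3], [[-16.9, -5.3, 12], [0, 0, -6.5], 0.3], [[-16.9, -5.3, 12], [0, 0, -6.5], 0.3]]}}

```text
clock: 14.35
tool_pos: [0.608, 0.1918, 0.0807]
eef_rot: [0.119, 0.993, 0.0, 0.001]
contact_force: [0.9, 0.8, -0.7]
opening: 0.704
finger_force: 0.0
```

Run:
```python
from h import *
go((.607,.190,.026),np.radians(76.3));print(r.get_state()["tool_pos"],r.get_state()["clock"])
```

```text
shift cm [ 0.06 -0.21  5.47] turn deg [0.1 0.1 0.1]
[0.60797608 0.19181624 0.08073079] 14.35
```

>>> {"op": "carry_out", "data": {"rows": [[[0, -0.2, 2], [0, 0, 0], 0.3], [[0, -0.2, 4], [0, 0, 0], 0.3], [[0, -0.2, 5.4], [0, 0, 0], 0.3], [[0, -0.2, 5.4], [0, 0, 0], 0.3], [[0, -0.2, 5.4], [0, 0, 0], 0.35], [[0, -0.2, 5.4], [0, 0, 0], 0.4], [[0, -0.2, 5.4], [0, 0, 0], 0.45], [[0, -0.2, 5.4], [0, 0, 0], 0.5], [[0, -0.2, 5.4], [0, 0, 0], 0.6], [[0, -0.2, 5.4], [0, 0, 0], 0.6], [[0, -0.2, 5.4], [0, 0, 0], 0.6], [[0, -0.2, 5.4], [0, 0, 0], 0.6]], "newtons": 25}}

```text
clock: 15.55
tool_pos: [0.6077, 0.1892, 0.0264]
eef_rot: [0.119, 0.993, 0.0, 0.0]
contact_force: [-0.5, 0.7, 5.5]
opening: 0.474
finger_force: 25.0
```

Run:
```python
from h import *
print(r.get_state()["tool_pos"]);go((.638,.0206,.07),np.radians(98.6))
```

```text
[0.60770982 0.18916105 0.02636048]
shift cm [ -6.94 -15.66  -4.37] turn deg [  0.    0.1 -22.3]
```

>>> {"op": "carry_out", "data": {"rows": [[[0, 0, -1.5], [0, 0, 0], 0.6], [[0, 0, -4], [0, 0, 0], 0.6], [[0, 0, -5.5], [0, 0, 0], 0.6], [[-1, -3, -6], [0, 0, -5], 0.6], [[-3, -6, -6], [0, 0, -11], 0.6], [[-4.5, -10, -6], [0, 0, -17], 0.6], [[-6, -13, -6], [0, 0, -21], 0.6], [[-6.8, -15, -6], [0, 0, -22.3], 0.6], [[-6.9, -15.7, -6], [0, 0, -22.3], 0.6], [[-6.9, -15.7, -5], [0, 0, -22.3], 0.6], [[-6.9, -15.7, -4.4], [0, 0, -22.3], 0.6], [[-6.9, -15.7, -4.4], [0, 0, -22.3], 0.6]]}}

```text
clock: 16.75
tool_pos: [0.6358, 0.0228, 0.0684]
eef_rot: [-0.077, 0.997, 0.001, -0.001]
contact_force: [-0.2, 0.1, -2.7]
opening: 0.476
finger_force: 25.0
```

Run:
```python
from h import *
print(r.get_state()["tool_pos"],r.get_state()["opening"]);go((.638,.0200,.010),np.radians(98.6))
```

```text
[0.63579824 0.02278108 0.06843348] 0.47623588079287676
shift cm [-0.19 -0.32  5.84] turn deg [ 0.1 -0.1  0.2]
```

>>> {"op": "carry_out", "data": {"rows": [[[0, 0, 2], [0, 0, 0], 0.6], [[0, 0, 4], [0, 0, 0], 0.6], [[0, 0, 5], [0, 0, 0], 0.6], [[0, 0, 5.7], [0, 0, 0], 0.6], [[0, 0, 5.9], [0, 0, 0], 0.6], [[0, 0, 5.9], [0, 0, 0], 0.6], [[0, 0, 5.9], [0, 0, 0], 0.6], [[0, 0, 5.9], [0, 0, 0], 0.6]]}}

```text
clock: 17.55
tool_pos: [0.6377, 0.0201, 0.0115]
eef_rot: [-0.075, 0.997, 0.0, 0.001]
contact_force: [0.5, 0.5, -3.2]
opening: 0.475
finger_force: 25.0
```

Lower the last 2 mm, release, rise.

>>> {"op": "carry_out", "data": {"rows": [[[0, 0, 0.1], [0, 0, 0], 0.6], [[0, 0, 0.2], [0, 0, 0], 0.6], [[0, 0, 0.2], [0, 0, 0], 0.6], [[0, 0, 0.2], [0, 0, 0], 0.6], [[0, 0, 0.2], [0, 0, 0], 0.4], [[0, 0, 0.2], [0, 0, 0], 0.35], [[0, 0, 0.2], [0, 0, 0], 0.3], [[0, 0, 0.2], [0, 0, 0], 0.3], [[0, 0, -3], [0, 0, 0], 0.2], [[0, 0, -7], [0, 0, 0], 0], [[0, 0, -7], [0, 0, 0], 0], [[0, 0, -7], [0, 0, 0], 0]]}}

```text
clock: 18.75
tool_pos: [0.6378, 0.0201, 0.0816]
eef_rot: [-0.075, 0.997, 0.0, 0.001]
contact_force: [-0.3, -0.2, 0.2]
opening: 0.997
finger_force: 0.0
```

Run:
```python
from h import *
print(r.get_state()["tool_pos"]);go((.608,.188,.08),np.radians(76))
```

```text
[0.63775898 0.02005384 0.08157726]
shift cm [ 0.43 17.05  0.16] turn deg [ 0.   0.1 22.6]
```

Run:
```python
from h import *
for n,z in (("top",.02),("scene",.02)):
    s=cam(n); g=s["image"].min(2); _,b=cv2.threshold(g,110 if n=="top" else 120,255,0)
    p=proj(s,[(.608,.188,.01)])[0]
    cs,_=cv2.findContours(b,cv2.RETR_EXTERNAL,2)
    for c in cs:
        if cv2.contourArea(c)>200 and cv2.pointPolygonTest(c,(float(p[0]),float(p[1])),False)>0:
            print(n,cv2.fitEllipse(c),cv2.contourArea(c),back(s,cv2.fitEllipse(c)[0],.014))
t=cam("top");s=cam("scene")
cv2.imwrite("pics/f1.png",np.hstack([tile(t["image"],(235,212),66,400),tile(s["image"],(330,330),70,400)]))
```

```text
top ((194.71054077148438, 216.394287109375), (30.565818786621094, 32.11880111694336), 113.01923370361328) 761.5 [[0.60834149 0.1909357  0.014     ]]
scene ((360.98553466796875, 352.0057373046875), (31.823871612548828, 33.250038146972656), 171.4309539794922) 826.5 [[0.60897486 0.18931213 0.014     ]]
```

View pics/f1.png

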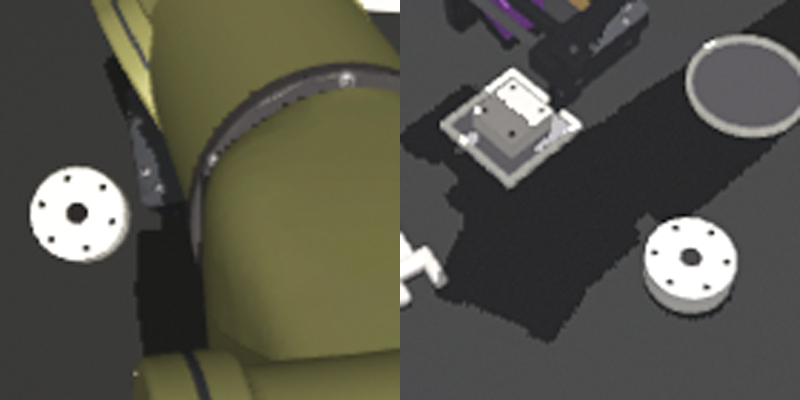

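Run:
```python
from h import *
t=cam("top");s=cam("scene");print(back(t,(194,215.9),.02),back(s,(361.6,349.7),.02))
go((.608,.1895,.07),np.radians(76))
```

```text
[[0.60855976 0.19071902 0.02      ]] [[0.6074539  0.18857246 0.02      ]]
shift cm [ 0.27 17.19  0.96] turn deg [-0.  -0.1 22.6]
```

>>> {"op": "carry_out", "data": {"rows": [[[0, 3, 0], [0, 0, 6], 0], [[0, 7, 0], [0, 0, 12], 0], [[0, 11, 0], [0, 0, 18], 0], [[0.2, 14.5, 0], [0, 0, 22.6], 0], [[0.3, 16.5, 0.5], [0, 0, 22.6], 0], [[0.3, 17.2, 1], [0, 0, 22.6], 0], [[0.3, 17.2, 1], [0, 0, 22.6], 0], [[0.3, 17.2, 1], [0, 0, 22.6], 0], [[0.3, 17.2, 1], [0, 0, 22.6], 0], [[0.3, 17.2, 1], [0, 0, 22.6], 0]]}}

```text
clock: 20.05
tool_pos: [0.6091, 0.1878, 0.0709]
eef_rot: [0.123, 0.992, -0.0, 0.0]
contact_force: [0.3, -0.5, 0.3]
opening: 0.998
finger_force: 0.0
```

Run:
```python
from h import *
print(r.get_state()["tool_pos"]);go((.608,.1895,.0065),np.radians(76))
```

```text
[0.60911187 0.18781689 0.07088667]
shift cm [0.15 0.14 6.44] turn deg [-0.   0.  -0.1]
```

>>> {"op": "carry_out", "data": {"rows": [[[0.1, 0.1, 2], [0, 0, 0], 0], [[0.1, 0.1, 4], [0, 0, 0], 0], [[0.1, 0.1, 5.5], [0, 0, 0], 0], [[0.1, 0.1, 6.4], [0, 0, 0], 0], [[0.1, 0.1, 6.4], [0, 0, 0], 0.1], [[0.1, 0.1, 6.4], [0, 0, 0], 0.2], [[0.1, 0.1, 6.4], [0, 0, 0], 0.25], [[0.1, 0.1, 6.4], [0, 0, 0], 0.3], [[0.1, 0.1, 6.4], [0, 0, 0], 0.4], [[0.1, 0.1, 6.4], [0, 0, 0], 0.4], [[0.1, 0.1, 6.4], [0, 0, 0], 0.4]], "newtons": 25}}

```text
clock: 21.15
tool_pos: [0.6082, 0.1908, 0.0076]
eef_rot: [0.122, 0.993, 0.0, 0.001]
contact_force: [-1.1, -1.3, 6.1]
opening: 0.694
finger_force: 25.0
```

Run:
```python
from h import *
print(r.get_state()["tool_pos"]);go((.4685,.0920,.06),np.radians(76))
```

```text
[0.60822952 0.19077018 0.00756275]
shift cm [ 11.16 -12.96  -5.26] turn deg [ 0.   0.1 -0. ]
```

>>> {"op": "carry_out", "data": {"rows": [[[0, 0, -1.5], [0, 0, 0], 0.4], [[0, 0, -4], [0, 0, 0], 0.4], [[1, -1, -5.3], [0, 0, 0], 0.4], [[3, -3.5, -5.3], [0, 0, 0], 0.4], [[5.5, -6.5, -5.3], [0, 0, 0], 0.4], [[8, -9.5, -5.3], [0, 0, 0], 0.4], [[10, -11.5, -5.3], [0, 0, 0], 0.4], [[11.2, -12.9, -5.3], [0, 0, 0], 0.4], [[11.2, -12.9, -5.3], [0, 0, 0], 0.4], [[11.2, -12.9, -5.3], [0, 0, 0], 0.4], [[11.2, -12.9, -5.3], [0, 0, 0], 0.4], [[11.2, -12.9, -5.3], [0, 0, 0], 0.4]]}}

```text
clock: 22.35
tool_pos: [0.4692, 0.0939, 0.0598]
eef_rot: [0.122, 0.993, 0.001, 0.001]
contact_force: [-0.7, 0.4, -1.8]
opening: 0.696
finger_force: 25.0
```

Run:
```python
from h import *
print(r.get_state()["tool_pos"]);go((.4685,.0920,.0125))
```

```text
[0.46923119 0.09387902 0.05984975]
shift cm [ 0.03 -0.21  4.73] turn deg [ 0.1  0.1 -0. ]
```

>>> {"op": "carry_out", "data": {"rows": [[[0, -0.1, 1.5], [0, 0, 0], 0.4], [[0, -0.1, 3], [0, 0, 0], 0.4], [[0, -0.1, 4], [0, 0, 0], 0.4], [[0, -0.1, 4.5], [0, 0, 0], 0.4], [[0, -0.1, 4.7], [0, 0, 0], 0.4], [[0, -0.1, 4.7], [0, 0, 0], 0.4], [[0, -0.1, 4.7], [0, 0, 0], 0.4], [[0, -0.1, 4.7], [0, 0, 0], 0.4]]}}

```text
clock: 23.15
tool_pos: [0.4679, 0.0919, 0.0132]
eef_rot: [0.122, 0.993, 0.0, 0.0]
contact_force: [-0.0, 0.2, -1.4]
opening: 0.692
finger_force: 25.0
```

>>> {"op": "carry_out", "data": {"rows": [[[0, 0, 0.1], [0, 0, 0], 0.4], [[0, 0, 0.2], [0, 0, 0], 0.4], [[0, 0, 0.2], [0, 0, 0], 0.4], [[0, 0, 0.2], [0, 0, 0], 0.4], [[0, 0, 0.2], [0, 0, 0], 0.2], [[0, 0, 0.2], [0, 0, 0], 0.1], [[0, 0, 0.2], [0, 0, 0], 0.05], [[0, 0, 0.2], [0, 0, 0], 0], [[0, 0, -3], [0, 0, 0], 0], [[0, 0, -8], [0, 0, 0], 0], [[0, 0, -12], [0, 0, 0], 0], [[0, 0, -12], [0, 0, 0], 0]]}}

```text
clock: 24.35
tool_pos: [0.4702, 0.0924, 0.1371]
eef_rot: [0.122, 0.992, 0.002, 0.004]
contact_force: [0.9, 0.5, -0.3]
opening: 0.998
finger_force: 0.0
```

Run:
```python
from h import *
print(r.get_state()["tool_pos"]);go((.638,-.189,.10),np.radians(69.8))
```

```text
[0.4701763  0.09241706 0.13705833]
shift cm [-23.08 -23.24   3.77] turn deg [0.3 0.4 6.2]
```

Run:
```python
from h import *
for n,th in (("top",150),("scene",150)):
    s=cam(n); g=s["image"].min(2); _,b=cv2.threshold(g,th,255,0)
    p=proj(s,[(.638,-.189,.04)])[0]
    cs,_=cv2.findContours(b,cv2.RETR_EXTERNAL,2)
    for c in cs:
        if cv2.contourArea(c)>100 and cv2.pointPolygonTest(c,(float(p[0]),float(p[1])),True)>-10:
            m=cv2.minAreaRect(c);P=back(s,cv2.boxPoints(m),.04)[:,:2];e=np.roll(P,-1,0)-P
            M=cv2.moments(c); cc=(M["m10"]/M["m00"],M["m01"]/M["m00"])
            print(n,m,P.mean(0),back(s,cc,.04),np.linalg.norm(e,axis=1),np.degrees(np.arctan2(e[:,1],e[:,0])))
t=cam("top");s=cam("scene")
cv2.imwrite("pics/b1.png",np.hstack([tile(t["image"],(380,198),40,400),tile(s["image"],(246,238),40,400)]))
```

```text
top ((381.4000244140625, 198.30001831054688), (18.657434463500977, 33.203914642333984), 18.43494987487793) [ 0.63814252 -0.18837935] [[ 0.63818874 -0.18828436  0.04      ]] [0.06676728 0.03712603 0.06669132 0.03697441] [ -19.02854157 -109.18717229  160.84130768   70.93016073]
scene ((246.19256591796875, 235.01097106933594), (12.068731307983398, 29.470155715942383), 79.2156982421875) [ 0.63704304 -0.19081387] [[ 0.63755892 -0.19079117  0.04      ]] [0.06828915 0.03934427 0.06672756 0.03881164] [ 159.91927195   65.50547897  -20.4616261  -112.2436951 ]
```

View pics/b1.png

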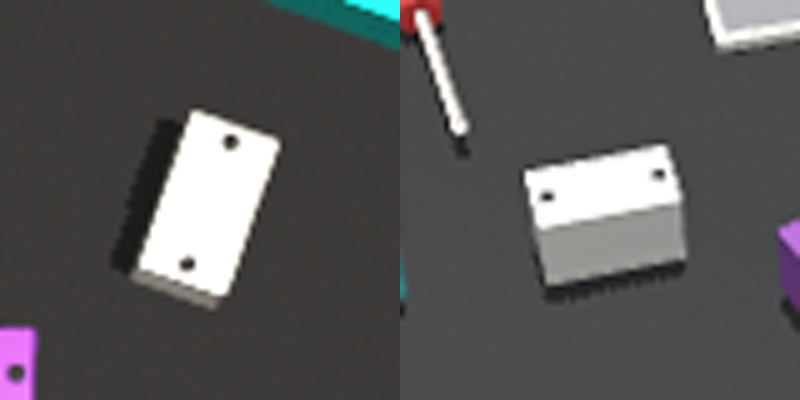

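>>> {"op": "carry_out", "data": {"rows": [[[-3, -3, 0], [0, 0, 2], 0], [[-6.5, -6.5, 0], [0, 0, 4], 0], [[-10, -10, 1], [0, 0, 6], 0.2], [[-13.5, -13.5, 2], [0, 0, 6], 0.3], [[-17, -17, 3], [0, 0, 6], 0.3], [[-20, -20, 3.8], [0, 0, 6], 0.3], [[-22, -22, 3.8], [0, 0, 6], 0.3], [[-23, -23.2, 3.8], [0, 0, 6], 0.3], [[-23, -23.2, 3.8], [0, 0, 6], 0.3], [[-23, -23.2, 3.8], [0, 0, 6], 0.3], [[-23, -23.2, 3.8], [0, 0, 6], 0.3], [[-23, -23.2, 3.8], [0, 0, 6], 0.3]]}}

```text
clock: 25.75
tool_pos: [0.6342, -0.187, 0.0946]
eef_rot: [0.172, 0.985, 0.0, -0.001]
contact_force: [0.3, -0.6, -0.1]
opening: 0.7
finger_force: 0.0
```

Run:
```python
from h import *
print(r.get_state()["tool_pos"]);go((.638,-.1893,.014),np.radians(70.2))
```

```text
[ 0.63424042 -0.18700934  0.09456859]
shift cm [-0.44 -0.09  8.06] turn deg [ 0.  -0.1 -0.1]
```

>>> {"op": "carry_out", "data": {"rows": [[[-0.4, -0.1, 0], [0, 0, 0], 0.3], [[-0.4, -0.1, 2], [0, 0, 0], 0.3], [[-0.4, -0.1, 3], [0, 0, 0], 0.3], [[-0.4, -0.1, 3], [0, 0, 0], 0.3], [[-0.4, -0.1, 3], [0, 0, 0], 0.3]]}}

```text
clock: 26.25
tool_pos: [0.6381, -0.191, 0.0648]
eef_rot: [0.174, 0.985, 0.0, -0.0]
contact_force: [0.7, -0.7, 0.3]
opening: 0.7
finger_force: 0.0
```

Run:
```python
from h import *
print(r.get_state()["tool_pos"]);go((.638,-.1893,.014),np.radians(70.2))
```

```text
[ 0.63811598 -0.19102021  0.06481116]
shift cm [0.07 0.16 5.08] turn deg [ 0.  -0.  -0.2]
```

>>> {"op": "carry_out", "data": {"rows": [[[0.1, 0.1, 2], [0, 0, 0], 0.3], [[0.1, 0.1, 4], [0, 0, 0], 0.3], [[0.1, 0.1, 5], [0, 0, 0], 0.3], [[0.1, 0.1, 5], [0, 0, 0], 0.4], [[0.1, 0.1, 5], [0, 0, 0], 0.45], [[0.1, 0.1, 5], [0, 0, 0], 0.5], [[0.1, 0.1, 5], [0, 0, 0], 0.55], [[0.1, 0.1, 5], [0, 0, 0], 0.6], [[0.1, 0.1, 5], [0, 0, 0], 0.7], [[0.1, 0.1, 5], [0, 0, 0], 0.7], [[0.1, 0.1, 5], [0, 0, 0], 0.7], [[0.1, 0.1, 5], [0, 0, 0], 0.7]], "newtons": 25}}

```text
clock: 27.45
tool_pos: [0.6383, -0.1896, 0.0156]
eef_rot: [0.174, 0.985, 0.0, 0.001]
contact_force: [0.3, 0.4, 5.9]
opening: 0.405
finger_force: 25.0
```

Run:
```python
from h import *
print(r.get_state()["tool_pos"]);go((.4665,-.2840,.07),np.radians(68.4))
```

```text
[ 0.63825328 -0.18958057  0.01557561]
shift cm [ 12.9  -14.74  -5.47] turn deg [0.  0.1 1.6]
```

>>> {"op": "carry_out", "data": {"rows": [[[0, 0, -1.5], [0, 0, 0], 0.7], [[0, 0, -4], [0, 0, 0], 0.7], [[0.5, -0.6, -5.5], [0, 0, 0], 0.7], [[3, -3.5, -5.5], [0, 0, 1.6], 0.7], [[6, -7, -5.5], [0, 0, 1.6], 0.7], [[9, -10.3, -5.5], [0, 0, 1.6], 0.7], [[11.5, -13.2, -5.5], [0, 0, 1.6], 0.7], [[12.9, -14.7, -5.5], [0, 0, 1.6], 0.7], [[12.9, -14.7, -5.5], [0, 0, 1.6], 0.7], [[12.9, -14.7, -5.5], [0, 0, 1.6], 0.7], [[12.9, -14.7, -5.5], [0, 0, 1.6], 0.7], [[12.9, -14.7, -5.5], [0, 0, 1.6], 0.7]]}}

```text
clock: 28.65
tool_pos: [0.4675, -0.2829, 0.0699]
eef_rot: [0.186, 0.982, 0.0, 0.001]
contact_force: [-0.6, -0.8, -2.1]
opening: 0.408
finger_force: 25.0
```

Run:
```python
from h import *
print(r.get_state()["tool_pos"]);go((.4665,-.2840,.0205),np.radians(68.4))
```

```text
[ 0.46754818 -0.28289107  0.06988787]
shift cm [ 0.06 -0.15  4.94] turn deg [0.1 0.1 0.1]
```

>>> {"op": "carry_out", "data": {"rows": [[[0.1, -0.1, 1.5], [0, 0, 0], 0.7], [[0.1, -0.1, 3], [0, 0, 0], 0.7], [[0.1, -0.1, 4.2], [0, 0, 0], 0.7], [[0.1, -0.1, 4.8], [0, 0, 0], 0.7], [[0.1, -0.1, 4.9], [0, 0, 0], 0.7], [[0.1, -0.1, 4.9], [0, 0, 0], 0.7], [[0.1, -0.1, 4.9], [0, 0, 0], 0.7], [[0.1, -0.1, 4.9], [0, 0, 0], 0.7]]}}

```text
clock: 29.45
tool_pos: [0.4651, -0.2847, 0.0213]
eef_rot: [0.187, 0.982, -0.0, 0.001]
contact_force: [-0.4, -0.5, -2.4]
opening: 0.405
finger_force: 25.0
```

Contact expected at 0.0186; lower 2.5 mm, release, rise.

>>> {"op": "carry_out", "data": {"rows": [[[0, 0, 0.1], [0, 0, 0], 0.7], [[0, 0, 0.2], [0, 0, 0], 0.7], [[0, 0, 0.2], [0, 0, 0], 0.7], [[0, 0, 0.2], [0, 0, 0], 0.7], [[0, 0, 0.2], [0, 0, 0], 0.5], [[0, 0, 0.2], [0, 0, 0], 0.4], [[0, 0, 0.2], [0, 0, 0], 0.3], [[0, 0, 0.2], [0, 0, 0], 0.3], [[0, 0, -3], [0, 0, 0], 0.3], [[0, 0, -8], [0, 0, 0], 0.2], [[0, 0, -13], [0, 0, 0], 0], [[0, 0, -15], [0, 0, 0], 0]]}}

```text
clock: 30.65
tool_pos: [0.4665, -0.2852, 0.175]
eef_rot: [0.187, 0.982, -0.001, 0.003]
contact_force: [0.1, 0.4, -0.7]
opening: 0.95
finger_force: 0.0
```

>>> {"op": "carry_out", "data": {"rows": [[[-2, -3, -5], [0, 0, 0], 0], [[-6, -6, -8], [0, 0, 0], 0], [[-10, -8, -8], [0, 0, 0], 0], [[-12, -8, -8], [0, 0, 0], 0], [[-12, -8, -8], [0, 0, 0], 0], [[-12, -8, -8], [0, 0, 0], 0], [[-12, -8, -8], [0, 0, 0], 0]]}}

```text
clock: 31.35
tool_pos: [0.5458, -0.4019, 0.2503]
eef_rot: [0.187, 0.982, 0.0, -0.001]
contact_force: [0.0, 0.9, 1.1]
opening: 1.005
finger_force: 0.0
```

Run:
```python
from h import *
s=cam("scene");t=cam("top")
cv2.imwrite("pics/z1.png",np.vstack([np.hstack([t["image"][170:320,90:490],cv2.resize(s["image"][170:320,220:420],(400,300))[:150]]),cv2.resize(s["image"][170:390,220:520],(800,450),interpolation=2)])[:600,:,::-1])
```

```text
(no output)
```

View pics/z1.png

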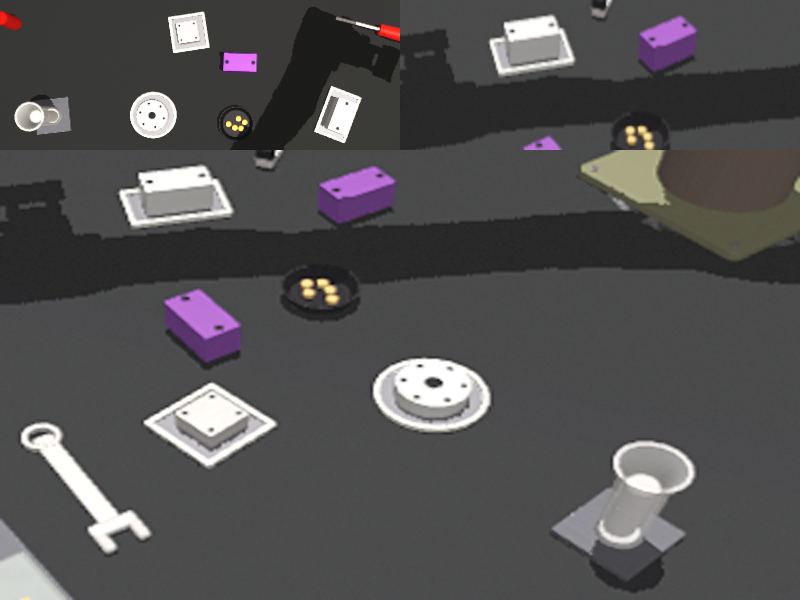

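The final view shows the block, square plate and flange flat inside their trays, and the plug top bright inside the magazine tube, at about (645,485). It sits on the sleeve, and the robot is clear of everything.

```bash
python3 -c "
from plant import r
print(r.finish_job())"
```

```text
the job is handed in; nothing more can be done
None
```

The job is handed in at about 31 s: the flange, square plate and block lie flat in their trays, and the magazine holds the sleeve at the bottom with the plug on top; the hand-in returned no verdict.

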